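# Clock the camera-rig post and hold its stop collar on the flat

## Robot

A 6-joint arm with a two-finger parallel gripper is mounted at the origin on the work surface. World frame = base frame: x ahead of the robot, y to its left, z up, the work surface at z = 0. Lengths are in m, angles in rad, forces in N, time in s.
With the tool pointing down it reaches from about 0.35 to 0.775 m from the base axis. Payload 5.5 kg.
Tool frame: the origin (TCP) lies midway between the tips of the shut fingers; the grasp point (between the pads) lies grasp_offset behind it (grasp_offset is the distance from the TCP to the grasp point, in m); z points along the fingers, y is the line along which they close (so a half turn about z gives the same grasp; the last joint's range is limited). The gripper opens to 85 mm and grips with 20 to 120 N. Pads are 22 mm wide; open, the fingers measure 114 mm over their backs; the gripper's body (76 mm by 85 mm) begins 54 mm behind the grasp point. The pads swing forward as they close: fully open they stand 13 mm farther back than shut.
Start: joints at [-1.473, 0.313, 0.046, 1.304, 0, 1.431], TCP at [0.135, -0.559, 0.231] pointing down, gripper open.
Joint ranges: [-2.76, 2.76], [-0.86, 1.69], [-1.03, 1.26], [-2.2, 2.34], [-1.47, 1.5], [-3.14, 3.14]. Speed limits (rad/s): [2.57, 2.57, 3.14, 3.14, 3.14, 3.14].

## Interface

Orientations are given as a unit quaternion [w, x, y, z].
In Python, from workcell import * gives the robot as it stands.
- The arm moves only by the tool step_arm, never from a script. Its argument "deltas" is a list of rows, each a list of 7 numbers: the shift along the world's x, y, z in mm, then the turn, a rotation vector about the world's x, y, z in degrees, then the gripper's target within -1 to 1 (fully open at 1, half-way at 0, shut at -1). A call has 1 to 5 rows; each row shifts and turns the commanded pose from where the row before left it; what a row does not reach is not made up. A row lasts 1/10 s, in which the tool goes at most 50 mm and 8.59 degrees, less where a joint would pass 70% of its speed; a pose out of reach is approached as far as the arm can. A call is refused whole if a number of a shift passes 50 or a number of a turn 8.59, either way. A call with a gripper value outside its range is refused whole. The fingers move at their own pace and stop on an object; "newtons" is the grip in N (left out, the last holds). Time passes only in rows, so rows that do not move let the fingers close. It gives the time, the measured TCP pose, the force, the opening and the grip force at its end, in the units of the state.
- get_state(): the state, without advancing time (a new reading comes with each control period).
- read_camera(name): name is "scene" or "top"; returns a dict with "image" (420x560x3 uint8, red, green, blue), "z_map" (420x560 float32, m along the optical axis (not along the pixel's ray), 0 where there is no reading), "K" (3x3 intrinsics, pixels), "world_from_camera" (4x4, takes a point from camera to world coordinates). Camera axes: x right, y down, z forward; pixel columns grow to the right and rows downward; lengths in m; the calibration is good to about 2 mm. A picture is of the moment at which its call begins.
- hand_in(): hands the job in; it is judged then, once.
The state is a dict: "clock": time; "joint_pos": joint angles; "qvel": joint speeds; "tau": joint torques, N m; "tcp_pos": TCP position; "orientation": TCP orientation; "wrist_force": force on the tool from outside, world axes, zero at the start; "ft_torque": the same for the moment, N m; "finger_gap": finger opening in m; "grip_force": force on a finger pad.
Only numpy, scipy, OpenCV 4.12 (cv2) and the standard library are available. Lean on these libraries where they do the work, as an engineer would, in place of code of your own. Each camera call takes 0.05 s, during which the arm holds its last target. There are 200 camera calls.

## Task

Turn the post in the foot of the camera rig until the flat milled on its upper end faces squarely the way the rib on the foot points. Then take the collar that has the thumb screw, slip it down over the post with its screw on the flat, and finish while still holding it in the fingers, level and about halfway up the flat and not resting on anything, so that I can tighten the screw. Leave the plain ring, the mug and the card box where they are.

Things in the scene. Friction and masses are not known exactly. Their poses are not given: they have to be found in the camera images.
- foot_axis (a point): Camera-rig foot, fixed to the table: dark steel plate 150 x 120 x 12 mm with a round hub in its middle (64 mm diameter, top 80 mm above the table). Origin on the upright axis of hub and post, at the table surface; z up; x points along the straight aluminium rib (43 mm long, 8 wide, top 30 mm above the table) that runs from the hub to a short edge of the plate.
- post_mid (a point): Point on the post's axis halfway up its flat, 125 mm above the table; turns with the post: x = outward direction of the flat, z up. The post is a black upright round bar, 32 mm diameter, seen from the hub's top (80 mm) up to 150 mm. From 100 mm up one side is milled to a plain bright flat; below is a ledge and a full round.
- post_top (a point): Centre of the post's top end on its axis, 150 mm above the table (bare metal end face, D-shaped; top 3 mm bevelled). The flat lies 9 mm from the axis and is 26 mm wide, so fingers closed on the flat are 25 mm apart, on the round 32 mm. The middle between flat and opposite side is 3.5 mm from the axis, away from the flat. x, z as post_mid.
- post (a joint): Angle of the post in the hub, rad, counter-clockwise seen from above: 0 when the flat faces the way the rib points. Turns between -2.97 and 2.97 against a light friction of about 0.08 N m and stays where it is left.
- collar_center (a point): Centre of the loose aluminium stop collar with a thumb screw, about 0.13 kg: ring of 56 mm outside diameter, 35 mm bore, 24 mm high, at first lying flat on the table (this point 12 mm up). x = from the centre towards the screw, z = up along the bore. 1.5 mm play all round between bore and post.
- collar_screw (a point): Middle of the thumb screw's black head (14 mm thick), 40 mm from the collar's centre; the head ends 46 mm from it. The screw goes through the collar's wall at half height; its 7 mm thick tip stands 5.5 mm into the bore (12 mm from the centre), so the collar goes down the post only with the screw over the flat, with 3 mm play there.
- collar: The same collar, origin at the middle of its underside, 12 mm below its centre; same axes.
- spacer_center (a point): Centre of a plain loose aluminium ring of the collar's size (56 mm outside, 35 mm bore, 24 mm high) but without a screw, lying on the table. A bystander.
- mug: White mug, 80 mm diameter, 90 mm high, with a handle; origin at the middle of its underside. A bystander.
- card_box: Closed box of playing cards, 66 x 92 x 32 mm, lying beyond the foot; origin at the middle of its underside. A bystander.
Not all that is in view belongs to the job. What is shaped like the part that bears foot_axis but blue or green is not meant.

How it is judged:
By the outcome, as a careful person would: the job done as asked, in the order asked, and still so for the second after the job is handed in, while the arm keeps its last pose, push and grip.
It also fails if it takes over 54 s, if anything falls off the work surface, if the arm or the gripper's body presses on something with over 40 N, if the wrist force passes 120 N, or if a joint passes its speed limit or range.

## Working session

There is one attempt and no reset: what is moved stays moved. The work goes in short steps, Python scripts to look and compute and a tool call to move; the robot and the scene stay as the last step left them, time stands still between calls to the robot, and variables do not carry over. Pictures are saved under pics/ and viewed, at most 10 in all, crops included, and the job is handed in when it is done.

Besides the shell and the picture viewer there is one more tool, called after "Emit:" as a command line: name --pt "numbers of a row" for each row, then --argument value for the rest. step_arm: Moves the arm, as the interface text tells. Its arguments: {"type":"object","properties":{"deltas":{"type":"array","items":{"type":"array","items":{"type":"number"}}},"newtons":{"type":"number"}},"required":["deltas"]}

```bash
mkdir -p pics; ls; cat > h.py <<'E'
from workcell import *
import numpy as np, cv2
def pts(c):
    K=c["K"];T=c["world_from_camera"];z=c["z_map"]
    v,u=np.mgrid[:z.shape[0],:z.shape[1]]
    p=np.stack([(u-K[0,2])/K[0,0]*z,(v-K[1,2])/K[1,1]*z,z],-1)
    return p@T[:3,:3].T+T[:3,3]
def ray(c,u,v,h):
    K=c["K"];T=c["world_from_camera"]
    d=T[:3,:3]@np.array([(u-K[0,2])/K[0,0],(v-K[1,2])/K[1,1],1]);o=T[:3,3]
    return o+d*(h-o[2])/d[2]
def snap(n,f):
    c=read_camera(n);cv2.imwrite(f,c["image"][:,:,::-1]);np.savez("/tmp/"+n,**c);return c
E
python3 - <<'E'
from h import *
s=get_state();print(s)
try: print(grasp_offset)
except Exception as e: print(e)
for n in("scene","top"):
    c=snap(n,f"pics/{n}0.png");print(c["K"],c["world_from_camera"])
E
```

```text
pics
{'clock': 0.0, 'joint_pos': array([-1.47260971e+00,  3.13999507e-01,  4.49903190e-02,  1.30360556e+00,
       -8.27396719e-06,  1.43116458e+00]), 'qvel': array([ 1.52812565e-03,  3.21323475e-04, -5.29255840e-05, -7.07699158e-04,
        5.76104503e-05,  1.74822094e-04]), 'tau': array([-6.25820066e-04, -4.80628037e+01,  2.98533475e+01,  1.94102823e-02,
       -2.32536941e-04,  2.07283875e-05]), 'tcp_pos': array([ 0.13538036, -0.5583126 ,  0.23041402]), 'orientation': array([-9.09101914e-04,  9.92938218e-01,  1.18629122e-01,  1.47037505e-05]), 'wrist_force': array([-0.12873683, -0.22350272, -0.20428906]), 'ft_torque': array([ 0.01108943, -0.05477285,  0.06339487]), 'grip_force': 0.0, 'finger_gap': 0.0856751131729069}
0.0187
[[447.59113647   0.         280.18253944]
 [  0.         447.59113647 210.7123723 ]
 [  0.           0.           1.        ]] [[ 0.56375493  0.50500121 -0.65357031  1.22101681]
 [ 0.82584513 -0.33252709  0.455418   -0.41511246]
 [ 0.01265681 -0.796492   -0.60451658  0.69717466]
 [ 0.          0.          0.          1.        ]]
[[385.74588587   0.         279.60590713]
 [  0.         385.74588587 212.95795817]
 [  0.           0.           1.        ]] [[-0.10176973 -0.96882946  0.22585924  0.37419289]
 [-0.99478116  0.10077657 -0.01595373  0.03513518]
 [-0.00730488 -0.22630412 -0.9740293   1.08276578]
 [ 0.          0.          0.          1.        ]]
```

View pics/top0.png

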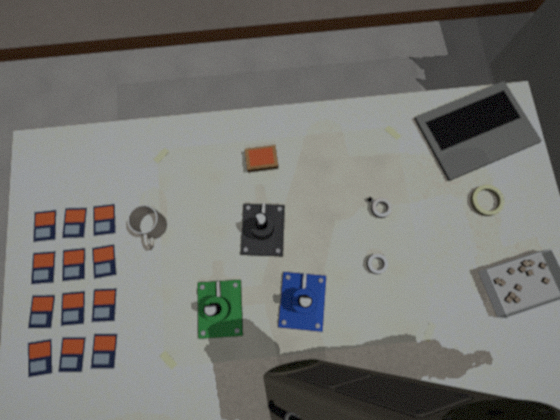

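View pics/scene0.png

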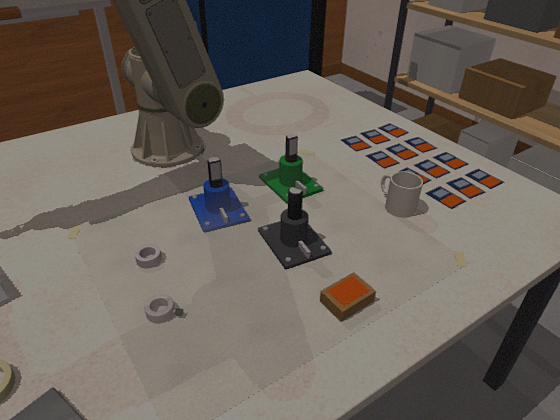

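The top view shows the black foot at (263,230) with its rib pointing up, towards world +x. The screw collar is at (380,208) with its screw at about (369,199), and the plain ring is at (376,263). In the scene view the black post (295,205) shows no bright flat, so the flat faces away from that camera.

```bash
python3 - <<'E'
from h import *
ims=[]
for n,(x0,x1,y0,y1) in {"top":(225,305,190,270),"scene":(250,340,180,270)}.items():
    c=dict(np.load(f"/tmp/{n}.npz"));P=pts(c);im=c["image"]
    a=im[y0:y1,x0:x1,::-1];ims.append(cv2.resize(a,(400,400),interpolation=cv2.INTER_CUBIC))
    Q=P[y0:y1,x0:x1];z=Q[...,2]
    for lo,hi in((.145,.156),(.1,.144),(.074,.086),(.022,.034),(.009,.016)):
        m=(z>lo)&(z<hi)
        if m.sum():
            q=Q[m];print(n,lo,m.sum(),q.mean(0).round(4),q.min(0).round(4),q.max(0).round(4))
cv2.imwrite("pics/crop1.png",np.hstack(ims))
c=dict(np.load("/tmp/top.npz"));P=pts(c);hsv=cv2.cvtColor(c["image"],cv2.COLOR_RGB2HSV)
# plate rectangle: dark pixels
g=c["image"].max(2)
pl=((g<75)&(P[...,2]<.02)).astype(np.uint8);pl[:190]=0;pl[262:]=0;pl[:,:230]=0;pl[:,300:]=0
n_,l,s,_=cv2.connectedComponentsWithStats(pl);k=1+s[1:,4].argmax()
ct=np.argwhere(l==k)[:,::-1].astype(float)
w=np.array([ray(c,u,v,.012)[:2] for u,v in ct],np.float32);print("plate",cv2.minAreaRect(w*1000))
# rings at 24mm
for nm,(x0,x1,y0,y1) in {"collar":(355,400,185,228),"ring":(355,400,242,284)}.items():
    Q=P[y0:y1,x0:x1];m=(Q[...,2]>.018)&(Q[...,2]<.032)
    q=Q[m][:,:2].astype(np.float32)*1000
    uv=np.argwhere(m)[:,::-1]+[x0,y0]
    r=np.array([ray(c,u,v,.024)[:2] for u,v in uv],np.float32)*1000
    print(nm,len(q),q.mean(0),cv2.minEnclosingCircle(r),cv2.fitEllipse(cv2.convexHull(r)))
    dk=(c["image"][y0:y1,x0:x1].max(2)<80);u=np.argwhere(dk)[:,::-1]+[x0,y0]
    if len(u): print("dark",len(u),u.mean(0),ray(c,*u.mean(0),.012))
c=dict(np.load("/tmp/scene.npz"));P=pts(c)
x0,x1,y0,y1=140,192,288,328
Q=P[y0:y1,x0:x1];m=(Q[...,2]>.02)&(Q[...,2]<.03)
uv=np.argwhere(m)[:,::-1]+[x0,y0];r=np.array([ray(c,u,v,.024)[:2] for u,v in uv],np.float32)*1000
print("scene collar",cv2.minEnclosingCircle(r),cv2.fitEllipse(cv2.convexHull(r)))
dk=(c["image"][y0:y1,x0:x1].max(2)<70);dk[:,:30]=0;u=np.argwhere(dk)[:,::-1]+[x0,y0]
if len(u): print("dark",len(u),u.mean(0),ray(c,*u.mean(0),.014))
a=c["image"][280:335,135:200,::-1];b=dict(np.load("/tmp/top.npz"))["image"][180:235,345:410,::-1]
cv2.imwrite("pics/crop2.png",np.vstack([np.hstack(ims)[:, :],cv2.resize(np.hstack([a,b]),(800,200))]))
E
```

```text
top 0.145 105 [0.5835 0.0685 0.1493] [0.568  0.055  0.1451] [0.5987 0.0817 0.1554]
top 0.1 50 [0.5743 0.0684 0.1215] [0.5664 0.0546 0.1001] [0.5994 0.083  0.144 ]
top 0.074 268 [0.5765 0.0698 0.0797] [0.5517 0.0389 0.0741] [0.6141 0.1005 0.0856]
top 0.022 46 [0.6155 0.0629 0.0291] [0.5521 0.0411 0.0226] [0.6551 0.0972 0.0335]
top 0.009 1473 [0.5765 0.0705 0.0122] [0.5028 0.0025 0.009 ] [0.6626 0.139  0.016 ]
scene 0.145 93 [0.588  0.0635 0.1485] [0.5705 0.0513 0.1452] [0.6009 0.0773 0.1517]
scene 0.1 237 [0.5938 0.0601 0.1225] [0.5753 0.0502 0.1001] [0.6023 0.0792 0.1439]
scene 0.074 294 [0.5931 0.0609 0.0791] [0.5529 0.0347 0.0741] [0.6164 0.0984 0.0858]
scene 0.022 271 [0.5415 0.1078 0.0278] [0.3758 0.0345 0.0221] [0.6572 0.215  0.034 ]
scene 0.009 1729 [0.5531 0.0883 0.0115] [ 0.3389 -0.0017  0.009 ] [0.6671 0.2613 0.016 ]
plate ((580.56103515625, 71.17842102050781), (116.71466064453125, 144.84022521972656), 82.08307647705078)
collar 197 [ 610.0383  -269.76355] ((615.9332275390625, -263.7939453125), 36.272701263427734) ((612.6707763671875, -265.16204833984375), (54.69955825805664, 70.1045150756836), 140.13429260253906)
dark 58 [375.72413793 204.79310345] [ 0.61789286 -0.25813458  0.012     ]
ring 204 [ 453.38315 -233.81714] ((453.01226806640625, -233.86575317382812), 27.72355842590332) ((453.34979248046875, -233.66317749023438), (53.44501876831055, 54.878623962402344), 59.52614212036133)
dark 24 [375.70833333 263.79166667] [ 0.4517394  -0.23158661  0.012     ]
scene collar ((613.3955688476562, -275.478271484375), 29.314050674438477) ((613.1111450195312, -274.5670471191406), (54.56560134887695, 57.325557708740234), 65.07183074951172)
dark 48 [178.625      311.95833333] [ 0.64220071 -0.24785108  0.014     ]
```

View pics/crop2.png

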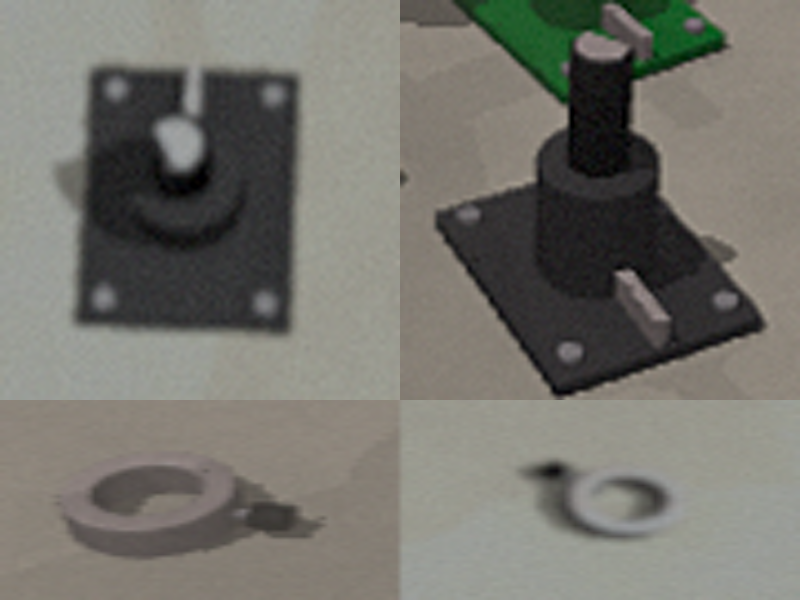

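The two views agree that the post's flat faces roughly −x/+y. In the top crop the D-face is cut at its lower left. The collar's screw points to the upper left in the top view, which is about +45° in world. Next I'll measure these more precisely.

```bash
cat >> h.py <<'E'
def circ(r):
    A=np.c_[2*r,np.ones(len(r))];s=np.linalg.lstsq(A,(r**2).sum(1),rcond=None)[0]
    return s[:2],np.sqrt(s[2]+s[0]**2+s[1]**2)
def rays(c,uv,h): return np.array([ray(c,u,v,h)[:2] for u,v in uv])*1000
E
python3 - <<'E'
from h import *
C={n:dict(np.load(f"/tmp/{n}.npz")) for n in("top","scene")}
box={"top":(225,305,190,270),"scene":(250,340,180,270)}
for n,c in C.items():
    P=pts(c);im=c["image"].astype(int);x0,x1,y0,y1=box[n]
    sub=np.zeros(P.shape[:2],bool);sub[y0:y1,x0:x1]=1
    br=c["image"].max(2)
    near=np.hypot(P[...,0]-.58,P[...,1]-.07)
    # top face
    m=sub&(P[...,2]>.14)&(br>100);uv=np.argwhere(m)[:,::-1]
    r=rays(c,uv,.15);print(n,"D",len(r),r.mean(0),cv2.minAreaRect(r.astype(np.float32)))
    cov=np.cov(r.T);w,V=np.linalg.eigh(cov);print("  short axis dir",np.degrees(np.arctan2(V[1,0],V[0,0])),np.sqrt(w))
    d=(r-r.mean(0))
    for a in range(0,360,30):
        e=np.array([np.cos(np.radians(a)),np.sin(np.radians(a))]);print(a,round((d@e).max(),1),end="; ")
    print()
    # whole post section just under the top (all heights 105..147) 
    m=sub&(P[...,2]>.05)&(P[...,2]<.075)&(near<.045); r=P[m][:,:2]*1000
    if len(r)>20: print("  hubside",len(r),circ(r))
    m=sub&(P[...,2]>.105)&(P[...,2]<.143)&(near<.03); r=P[m][:,:2]*1000;print("  postside",len(r),circ(r))
    # rib & bolts
    m=(sub&(br>95)&(P[...,2]<.04)&(np.abs(P[...,2]-.02)<.015)&(near<.095)&~((abs(P[...,0]-.58)>.08)|(abs(P[...,1]-.07)>.065))).astype(np.uint8)
    k,l,s,ce=cv2.connectedComponentsWithStats(m)
    for i in range(1,k):
        if s[i,4]>5:
            zz=P[l==i][:,2].mean(); print("  blob",ce[i].round(1),s[i,4],round(zz,4),ray(c,*ce[i],.014).round(4),ray(c,*ce[i],.03).round(4))
    # rings : top faces
    for nm,(cx,cy) in {"collar":(.612,-.27),"ring":(.4533,-.2337)}.items():
        m=(np.hypot(P[...,0]-cx,P[...,1]-cy)<.045)&(P[...,2]>.02)&(P[...,2]<.03)&(br>110)
        k,l,s,_=cv2.connectedComponentsWithStats(m.astype(np.uint8));l=(l==1+s[1:,4].argmax())
        h=cv2.findContours(l.astype(np.uint8),cv2.RETR_EXTERNAL,cv2.CHAIN_APPROX_NONE)[0][0][:,0]
        r=rays(c,h,.024);c0,R=circ(r);k=abs(np.hypot(*(r-c0).T)-R)<3;c0,R=circ(r[k]);print(" ",nm,c0.round(1),R.round(1))
    m=(np.hypot(P[...,0]-.612,P[...,1]+.27)>.03)&(np.hypot(P[...,0]-.612,P[...,1]+.27)<.055)&(P[...,2]>.007)&(br<95)
    uv=np.argwhere(m)[:,::-1];print("  screw",len(uv),ray(c,*uv.mean(0),.016),uv.mean(0),P[m].mean(0))
E
```

```text
top D 90 [578.9503779   65.27352818] ((547.3663940429688, 62.9622917175293), (191.77798461914062, 172.38714599609375), 83.37274932861328)
  short axis dir -172.19480550830679 [25.73401548 33.24480074]
0 55.7; 30 80.0; 60 86.7; 90 92.6; 120 91.1; 150 108.3; 180 116.3; 210 104.8; 240 95.7; 270 107.0; 300 112.0; 330 86.9; 
  hubside 38 (array([581.11010278,  70.30561593]), np.float64(29.834801904966046))
  postside 32 (array([581.27794866,  68.20299839]), np.float64(13.457163001672965))
  blob [262.2 205.8] 47 0.0237 [0.6481 0.065  0.014 ] [0.644  0.0645 0.03  ]
  blob [277.5 204. ] 12 0.0112 [0.6488 0.0209 0.014 ] [0.6447 0.0212 0.03  ]
  blob [247.6 207.4] 13 0.0147 [0.6477 0.1068 0.014 ] [0.6436 0.1058 0.03  ]
  blob [279.3 208.5] 14 0.0145 [0.6351 0.0172 0.014 ] [0.6312 0.0175 0.03  ]
  blob [283. 243.] 7 0.0096 [0.5353 0.017  0.014 ] [0.5329 0.0172 0.03  ]
  blob [245.3 249.1] 13 0.0152 [0.5291 0.1232 0.014 ] [0.5268 0.1219 0.03  ]
  blob [277.5 250.3] 14 0.0164 [0.5166 0.0343 0.014 ] [0.5144 0.0343 0.03  ]
  collar [ 609.1 -271. ] 26.1
  ring [ 453.3 -234. ] 26.3
  screw 19 [ 0.62
[... 370 characters left out ...]
210 64.0; 240 91.8; 270 173.6; 300 212.4; 330 201.2; 
  hubside 238 (array([584.4597795 ,  67.66590349]), np.float64(31.26088419912272))
  postside 207 (array([585.501391  ,  66.79160455]), np.float64(14.682656420395231))
  blob [265.2 227.6] 9 0.015 [0.5179 0.0318 0.014 ] [0.5344 0.0213 0.03  ]
  blob [304.3 246.3] 47 0.0286 [0.6238 0.0698 0.014 ] [0.6378 0.0584 0.03  ]
  blob [322.7 247. ] 13 0.0147 [0.6491 0.1034 0.014 ] [0.6625 0.0912 0.03  ]
  blob [288.  258.5] 13 0.0153 [0.6366 0.0153 0.014 ] [0.6503 0.0052 0.03  ]
  collar [ 611.7 -274.6] 26.4
  ring [ 456.  -237.7] 26.2
  screw 68 [ 0.63904769 -0.25982676  0.016     ] [172.04411765 312.91176471] [ 0.63744084 -0.25930616  0.01409461]
```

Emit:
step_arm --pt "28 39 0 0 0 8.5 1" --pt "28 39 0 0 0 8.5 1" --pt "28 39 0 0 0 8.5 1" --pt "28 39 0 0 0 8.5 1" --pt "28 39 0 0 0 8.5 1"

```text
clock: 0.6
tcp_pos: [0.276, -0.362, 0.231]
orientation: [-0.0, 0.881, 0.473, 0.0]
wrist_force: [1.3, -0.0, -0.0]
finger_gap: 0.0856
grip_force: 0.0
```

```bash
python3 - <<'E'
from h import *
C={n:dict(np.load(f"/tmp/{n}.npz")) for n in("top","scene")}
ax={"top":(582,70.4),"scene":(584,67.6)}; col={"top":(609.1,-271.),"scene":(611.7,-274.6)}
for n,c in C.items():
    br=c["image"].max(2);v,u=np.mgrid[:420,:560];uv=np.c_[u.ravel(),v.ravel()]
    r=rays(c,uv,.15)-ax[n];k=(np.hypot(*r.T)<22)
    R=r[k];B=br.ravel()[k]
    m=B>110;q=R[m];print(n,"D",m.sum(),"area exp",q.mean(0),np.degrees(np.arctan2(*-q.mean(0)[::-1])))
    for a in range(0,360,20):
        e=np.array([np.cos(np.radians(a)),np.sin(np.radians(a))]);print(a,round((q@e).max(),1),end="; ")
    print()
    for h in(.012,.018):
      r=rays(c,uv,h)-col[n];d=np.hypot(*r.T);
      for th in(50,60,70):
        k=(d>30)&(d<52)&(br.ravel()<th)
        if k.sum(): q=r[k];print("  screw",h,th,k.sum(),q.mean(0),np.degrees(np.arctan2(q.mean(0)[1],q.mean(0)[0])),np.hypot(*q.mean(0)))
s=get_state();print(s["tcp_pos"],s["joint_pos"],s["orientation"])
E
```

```text
top D 73 area exp [ 2.01405247 -2.77116574] 126.00923768328552
0 20.5; 20 16.6; 40 12.5; 60 11.8; 80 9.7; 100 7.1; 120 6.6; 140 9.2; 160 11.2; 180 12.3; 200 13.2; 220 12.5; 240 12.7; 260 11.3; 280 15.3; 300 19.5; 320 21.4; 340 21.9; 
  screw 0.012 50 8 [27.34306822 29.01315178] 46.69743008585562 39.86735953052766
  screw 0.012 60 11 [26.30473744 28.48420279] 47.27798460362416 38.77227128464349
  screw 0.012 70 15 [23.71868911 28.59542205] 50.32573386328781 37.152044026578295
  screw 0.018 50 8 [25.87355815 30.56599571] 49.75269421428455 40.046486800472714
  screw 0.018 60 11 [24.84104562 30.04001067] 50.41156606621909 38.98050523817712
  screw 0.018 70 19 [14.47863984 29.24057274] 63.657419533073195 32.628853879664014
scene D 51 area exp [ 1.38381776 -0.92684771] 146.18677979436697
0 12.9; 20 12.3; 40 16.1; 60 19.9; 80 21.2; 100 21.3; 120 20.6; 140 17.8; 160 12.9; 180 10.9; 200 11.8; 220 12.1; 240 12.0; 260 13.3; 280 13.1; 300 12.7; 320 11.2; 340 11.9; 
  screw 0.012 60 14 [28.74430021 27.00445331] 43.212452612234635 39.43951436040514
  screw 0.012 70 48 [28.78851851 27.24777446] 43.4250225925599 39.6386176743641
  screw 0.018 60 14 [33.82831059 25.53752588] 37.04973137034668 42.3853727777658
  screw 0.018 70 48 [33.87214168 25.77871629] 37.27329476374157 42.56599811796205
[ 0.27600319 -0.362015    0.23098889] [-1.09616778e+00  8.21451749e-02 -2.43335840e-01  1.24574396e+00
  1.68953017e-04  1.06040452e+00] [-2.12777430e-04  8.81148713e-01  4.72839182e-01  8.82952272e-05]
```

Emit:
step_arm --pt "28 39 0 0 0 8.5 1" --pt "28 39 0 0 0 8.5 1" --pt "28 39 0 0 0 8.5 1" --pt "28 39 0 0 0 8.5 1" --pt "28 39 0 0 0 8.5 1"

```text
clock: 1.1
tcp_pos: [0.416, -0.167, 0.2312]
orientation: [0.0, 0.65, 0.76, -0.0]
wrist_force: [1.1, -0.9, 0.6]
finger_gap: 0.0856
grip_force: 0.0
```

Emit:
step_arm --pt "28 39 0 0 0 8.5 1" --pt "28 39 0 0 0 8.5 1" --pt "28 39 0 0 0 8.5 1" --pt "28 39 0 0 0 8.5 1" --pt "28 39 0 0 0 8.5 1"

```text
clock: 1.6
tcp_pos: [0.5561, 0.0281, 0.2309]
orientation: [-0.0, 0.33, 0.944, -0.0]
wrist_force: [0.2, -0.5, 0.0]
finger_gap: 0.0856
grip_force: 0.0
```

Emit:
step_arm --pt "0 0 0 0 0 8.5 1" --pt "0 0 0 0 0 8.5 1" --pt "0 0 0 0 0 8.5 1" --pt "0 0 0 0 0 8.5 1" --pt "0 0 0 0 0 8.5 1"

```text
clock: 2.1
tcp_pos: [0.5551, 0.0263, 0.2307]
orientation: [-0.001, -0.035, 0.999, 0.0]
wrist_force: [0.4, 0.1, -0.2]
finger_gap: 0.0852
grip_force: 0.0
```

```bash
cat >> h.py <<'E'
def st():
    s=get_state();w,x,y,z=s["orientation"];print(s["clock"],s["tcp_pos"].round(4)*1000,"psi",np.degrees(2*np.arctan2(y,x))%360,"tilt",(w,z),s["joint_pos"].round(2),s["wrist_force"].round(1),s["finger_gap"])
E
python3 -c "from h import *;st()"
```

```text
2.1 [555.1  26.3 230.7] psi 183.99150496078138 tilt (np.float64(-0.0005836002119766675), np.float64(0.00012319205547584594)) [-0.1   0.28 -0.01  1.29  0.   -0.17] [ 0.4  0.1 -0.2] 0.08524207207528464
```

Emit:
step_arm --pt "15 20 0 0 0 7 1" --pt "14.6 19.7 0 0 0 7 1" --pt "0 0 -40 0 0 7 1" --pt "0 0 -41 0 0 7 1" --pt "0 0 -41 0 0 0 1"

```text
clock: 2.6
tcp_pos: [0.585, 0.0662, 0.1078]
orientation: [0.0, -0.274, 0.962, -0.0]
wrist_force: [0.3, 0.0, 0.1]
finger_gap: 0.0852
grip_force: 0.0
```

Emit:
step_arm --pt "0 0 0 0 0 0 -1" --pt "0 0 0 0 0 0 -1" --pt "0 0 0 0 0 0 -1" --pt "0 0 0 0 0 0 -1" --pt "0 0 0 0 0 0 -1" --newtons 30

```text
clock: 3.1
tcp_pos: [0.5865, 0.0664, 0.1121]
orientation: [0.002, -0.273, 0.962, 0.0]
wrist_force: [-1.0, 1.5, 6.3]
finger_gap: 0.0253
grip_force: 29.4
```

Emit:
step_arm --pt "0 0 0 0 0 0 -1" --pt "0 0 0 0 0 0 -1" --pt "0 0 0 0 0 0 -1"

```text
clock: 3.4
tcp_pos: [0.5865, 0.0664, 0.1121]
orientation: [0.002, -0.273, 0.962, -0.0]
wrist_force: [-1.6, 1.7, 5.3]
finger_gap: 0.025
grip_force: 29.3
```

```bash
python3 -c "
from h import *
st();snap('top','pics/t1.png');snap('scene','pics/s1.png')
a=cv2.imread('pics/t1.png')[170:270,210:320];b=cv2.imread('pics/s1.png')[150:270,230:362]
cv2.imwrite('pics/c1.png',np.hstack([cv2.resize(a,(400,364)),cv2.resize(b,(400,364))]))"
```

```text
3.4 [586.5  66.4 112.1] psi 211.63937740235596 tilt (np.float64(0.002177229653003009), np.float64(-4.973502202616797e-05)) [-0.02  0.4  -0.13  1.04  0.   -0.58] [-1.6  1.7  5.3] 0.024962571172487173
```

View pics/c1.png

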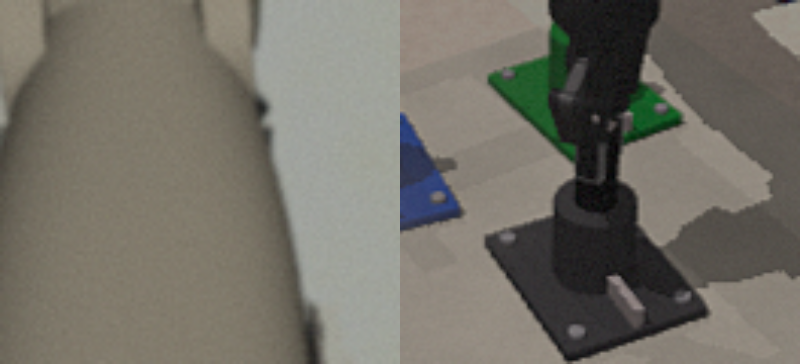

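Gap is 25.0 mm, so the pads sit on the flat and the opposite side. Now I'll turn the post about −130°.

Emit:
step_arm --pt "-0.5 -0.1 0 0 0 -8.1 -1" --pt "-0.5 -0.1 0 0 0 -8.1 -1" --pt "-0.5 -0.1 0 0 0 -8.1 -1" --pt "-0.5 -0.1 0 0 0 -8.1 -1" --pt "-0.5 -0.1 0 0 0 -8.1 -1" --newtons 40

```text
clock: 4.0
tcp_pos: [0.5847, 0.0644, 0.1121]
orientation: [0.003, 0.081, 0.997, -0.001]
wrist_force: [0.6, -3.1, 5.2]
finger_gap: 0.0248
grip_force: 38.3
```

Emit:
step_arm --pt "-0.4 0.2 0 0 0 -8.1 -1" --pt "-0.4 0.2 0 0 0 -8.1 -1" --pt "-0.4 0.2 0 0 0 -8.1 -1" --pt "-0.4 0.2 0 0 0 -8.1 -1" --pt "-0.4 0.2 0 0 0 -8.1 -1"

```text
clock: 4.5
tcp_pos: [0.5821, 0.064, 0.1121]
orientation: [0.003, 0.421, 0.907, -0.001]
wrist_force: [-1.3, -8.0, 7.6]
finger_gap: 0.0248
grip_force: 39.0
```

Emit:
step_arm --pt "-0.2 0.5 0 0 0 -8.1 -1" --pt "-0.2 0.5 0 0 0 -8.1 -1" --pt "-0.2 0.5 0 0 0 -8.1 -1" --pt "-0.2 0.5 0 0 0 -8.1 -1" --pt "-0.2 0.5 0 0 0 -8.1 -1"

```text
clock: 5.0
tcp_pos: [0.5798, 0.0654, 0.1121]
orientation: [0.003, 0.709, 0.705, -0.002]
wrist_force: [-4.4, -11.1, 10.6]
finger_gap: 0.0247
grip_force: 39.7
```

Emit:
step_arm --pt "0 0.5 0 0 0 -8.1 -1" --pt "0 0 0 0 0 0 -1" --pt "0 0 0 0 0 0 -1" --pt "0 0 0 0 0 0 -1"

```text
clock: 5.4
tcp_pos: [0.5796, 0.0659, 0.1121]
orientation: [0.003, 0.755, 0.655, -0.002]
wrist_force: [-6.3, -11.1, 10.1]
finger_gap: 0.0249
grip_force: 41.6
```

```bash
python3 -c "
from h import *
st();print(get_state()['ft_torque'])"
```

```text
5.4 [579.6  65.9 112.1] psi 81.86520834678463 tilt (np.float64(0.0029966123978937523), np.float64(-0.0015980938112411804)) [-0.02  0.39 -0.14  1.04 -0.01  1.69] [ -6.3 -11.1  10.1] 0.024879156433044596
[-1.9748123   1.32029134 -0.08770096]
```

Emit:
step_arm --pt "-0.5 -1.2 1.5 0 0 0.1 -1" --pt "-0.5 -1.2 1.5 0 0 0 -1" --pt "0 0 0 0 0 0 -1"

```text
clock: 5.7
tcp_pos: [0.5795, 0.0659, 0.1123]
orientation: [0.001, 0.754, 0.656, 0.0]
wrist_force: [4.6, -3.7, -9.0]
finger_gap: 0.0248
grip_force: 40.8
```

```bash
python3 -c "
from h import *
st();print(get_state()['ft_torque'])"
```

```text
5.7 [579.5  65.9 112.3] psi 82.05792091017835 tilt (np.float64(0.00113776811184244), np.float64(6.36618708371476e-05)) [-0.02  0.39 -0.15  1.04 -0.    1.69] [ 4.6 -3.7 -9. ] 0.0248036496870748
[-0.73286256 -0.58839275 -0.0822953 ]
```

Emit:
step_arm --pt "0.3 -0.5 -1 0 0 0 -1" --pt "0 0 0 0 0 0 1" --pt "0 0 0 0 0 0 1" --pt "0 0 0 0 0 0 1" --pt "0 0 0 0 0 0 1"

```text
clock: 6.2
tcp_pos: [0.5789, 0.0667, 0.1117]
orientation: [0.0, 0.754, 0.657, 0.0]
wrist_force: [0.5, 0.0, -1.1]
finger_gap: 0.0812
grip_force: 0.0
```

Emit:
step_arm --pt "0 0 20 0 0 0 1" --pt "0 0 40 0 0 0 1" --pt "0 0 40 0 0 0 1" --pt "0 -40 20 0 0 8.5 1" --pt "0 -50 0 0 0 8.5 1"

```text
clock: 6.7
tcp_pos: [0.5811, -0.0199, 0.2358]
orientation: [0.003, 0.648, 0.761, 0.002]
wrist_force: [1.5, -1.4, -1.4]
finger_gap: 0.0852
grip_force: 0.0
```

Emit:
step_arm --pt "0 -50 0 0 0 8.5 1" --pt "0 -50 0 0 0 8.5 1" --pt "0 -50 0 0 0 8.5 1" --pt "0 -40 0 0 0 8.5 1" --pt "0 0 0 0 0 8.5 1"

```text
clock: 7.2
tcp_pos: [0.579, -0.2088, 0.2308]
orientation: [0.0, 0.342, 0.94, -0.001]
wrist_force: [-0.5, -0.1, 0.1]
finger_gap: 0.0855
grip_force: 0.0
```

```bash
python3 -c "
from h import *
st();c=snap('top','pics/t2.png');d=snap('scene','pics/s2.png')
a=cv2.imread('pics/t2.png')[190:270,225:305];b=cv2.imread('pics/s2.png')[180:270,250:340]
e=cv2.imread('pics/t2.png')[180:235,345:410]
cv2.imwrite('pics/c2.png',np.vstack([np.hstack([cv2.resize(a,(400,400)),cv2.resize(b,(400,400))]),cv2.resize(cv2.imread('pics/s2.png')[280:330,100:200],(800,200))]))"
```

```text
7.2 [ 579.  -208.8  230.8] psi 139.94628069115836 tilt (np.float64(0.00038421884304627247), np.float64(-0.0006025051202411667)) [-0.48  0.39  0.16  1.34 -0.    0.22] [-0.5 -0.1  0.1] 0.08545829677653412
```

View pics/c2.png

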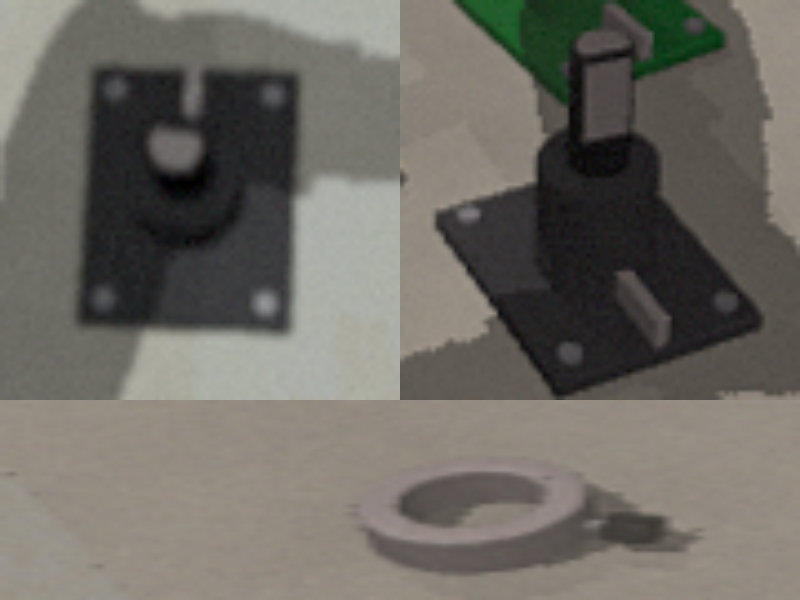

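The flat now faces along the rib: the bright face is seen in the scene view, and the D's edge is parallel to the plate edge in the top view. Next I'll centre the collar with two light crossed pinches that stay clear of the screw, then grip it.

Emit:
step_arm --pt "16 -32 0 0 0 8.2 1" --pt "15.5 -32.4 0 0 0 8.2 1" --pt "0 0 -45 0 0 8.2 1" --pt "0 0 -45 0 0 8.2 1" --pt "0 0 -45 0 0 8.2 1"

```text
clock: 7.8
tcp_pos: [0.6114, -0.2671, 0.0954]
orientation: [0.001, -0.01, 1.0, -0.0]
wrist_force: [0.2, -0.1, -0.4]
finger_gap: 0.0853
grip_force: 0.0
```

Emit:
step_arm --pt "0 0 -45 0 0 0 1" --pt "0 0 -30 0 0 0 1" --pt "0 0 -17.5 0 0 0 1" --pt "0 0 0 0 0 0 1"

```text
clock: 8.2
tcp_pos: [0.6086, -0.2652, 0.0004]
orientation: [-0.003, -0.007, 1.0, 0.002]
wrist_force: [-0.0, 1.4, 0.0]
finger_gap: 0.085
grip_force: 0.0
```

Emit:
step_arm --pt "0 0 0 0 0 0 0.2" --pt "0 0 0 0 0 0 0.2" --pt "0 0 0 0 0 0 0" --pt "0 0 0 0 0 0 0" --pt "0 0 0 0 0 0 0" --newtons 20

```text
clock: 8.7
tcp_pos: [0.6126, -0.2691, 0.0066]
orientation: [0.002, -0.008, 1.0, -0.001]
wrist_force: [-0.7, -0.0, 7.1]
finger_gap: 0.0557
grip_force: 21.4
```

```bash
python3 -c "
from h import *
st();print(get_state()['grip_force'])"
```

```text
8.7 [ 612.6 -269.1    6.6] psi 180.90328833847374 tilt (np.float64(0.0021659784098445787), np.float64(-0.0012627688284391591)) [-0.53  0.63 -0.03  0.91  0.   -0.55] [-0.7 -0.   7.1] 0.055705193501172846
21.39301562681794
```

Emit:
step_arm --pt "0 0 0 0 0 0 1" --pt "0 0 0 0 0 0 1" --pt "0 0 2 0 0 0 1" --pt "0 0 0 0 0 7.5 1" --pt "0 0 0 0 0 7.5 1"

```text
clock: 9.2
tcp_pos: [0.6106, -0.2678, 0.0057]
orientation: [-0.0, -0.141, 0.99, 0.0]
wrist_force: [0.1, -0.4, -0.1]
finger_gap: 0.0853
grip_force: 0.0
```

Emit:
step_arm --pt "0 0 0 0 0 7.5 1" --pt "0 0 0 0 0 7.5 1" --pt "0 0 0 0 0 7.5 1" --pt "0 0 0 0 0 7.5 1" --pt "0 0 0 0 0 7.5 1"

```text
clock: 9.7
tcp_pos: [0.6105, -0.2678, 0.0057]
orientation: [-0.0, -0.452, 0.892, 0.0]
wrist_force: [0.7, 0.4, 0.1]
finger_gap: 0.0851
grip_force: 0.0
```

Emit:
step_arm --pt "0 0 0 0 0 7.5 1" --pt "0 0 0 0 0 7.5 1" --pt "0 0 0 0 0 7.5 1" --pt "0 0 0 0 0 7.5 1" --pt "0 0 0 0 0 7.5 1"

```text
clock: 10.2
tcp_pos: [0.6105, -0.2677, 0.0056]
orientation: [0.0, 0.715, -0.699, -0.0]
wrist_force: [0.3, -0.4, 1.1]
finger_gap: 0.0854
grip_force: 0.0
```

```bash
python3 -c "
from h import *
st()"
```

```text
10.2 [ 610.5 -267.7    5.6] psi 271.2416777726981 tilt (np.float64(3.1855899193660204e-05), np.float64(-0.00042709485066165303)) [-0.53  0.63 -0.03  0.91  0.   -2.13] [ 0.3 -0.4  1.1] 0.08538213770514408
```

Emit:
step_arm --pt "0 0 0 0 0 0 0.2" --pt "0 0 0 0 0 0 0.2" --pt "0 0 0 0 0 0 0" --pt "0 0 0 0 0 0 0" --pt "0 0 0 0 0 0 0"

```text
clock: 10.7
tcp_pos: [0.6105, -0.2679, 0.006]
orientation: [0.0, 0.713, -0.702, -0.0]
wrist_force: [-1.5, 0.9, 3.4]
finger_gap: 0.0552
grip_force: 21.4
```

```bash
python3 -c "
from h import *
st()"
```

```text
10.7 [ 610.5 -267.9    6. ] psi 270.8799222103886 tilt (np.float64(0.00011954437098219644), np.float64(-0.00019319776965128407)) [-0.53  0.63 -0.03  0.91 -0.   -2.12] [-1.5  0.9  3.4] 0.055220572270658345
```

Emit:
step_arm --pt "0 0 0 0 0 0 1" --pt "0 0 0 0 0 0 1" --pt "0 0 0 0 0 0 1" --pt "0 0 0 0 0 -8.2 1" --pt "0 0 0 0 0 -8.2 1"

```text
clock: 11.2
tcp_pos: [0.6108, -0.268, 0.0057]
orientation: [0.0, -0.603, 0.798, 0.0]
wrist_force: [-0.2, 0.3, -0.5]
finger_gap: 0.0855
grip_force: 0.0
```

Emit:
step_arm --pt "0 0 0 0 0 -8.2 1" --pt "0 0 0 0 0 -8.2 1" --pt "0 0 0 0 0 -8.2 1" --pt "0 0 0 0 0 -8.2 1" --pt "0 0 0 0 0 -8.2 1"

```text
clock: 11.7
tcp_pos: [0.6108, -0.268, 0.0057]
orientation: [0.0, -0.286, 0.958, 0.0]
wrist_force: [0.2, -0.2, 0.4]
finger_gap: 0.0853
grip_force: 0.0
```

Emit:
step_arm --pt "0 0 0 0 0 -8.2 1" --pt "0 0 0 0 0 -8.2 1" --pt "0 0 0 0 0 -8.2 1" --pt "0 0 0 0 0 -8.2 1" --pt "0 0 0 0 0 0 1"

```text
clock: 12.2
tcp_pos: [0.6108, -0.268, 0.0057]
orientation: [0.0, -0.006, 1.0, 0.0]
wrist_force: [-1.4, -0.5, 0.2]
finger_gap: 0.0856
grip_force: 0.0
```

Emit:
step_arm --pt "0 0 0 0 0 0 0.2" --pt "0 0 0 0 0 0 0.2" --pt "0 0 0 0 0 0 0" --pt "0 0 0 0 0 0 0" --pt "0 0 0 0 0 0 0"

```text
clock: 12.7
tcp_pos: [0.6109, -0.2682, 0.0062]
orientation: [0.0, -0.007, 1.0, -0.0]
wrist_force: [-1.2, -1.2, 3.2]
finger_gap: 0.0553
grip_force: 21.4
```

Emit:
step_arm --pt "0 0 0 0 0 0 1" --pt "0 0 0 0 0 0 1" --pt "0 0 0 0 0 0 1" --pt "0 0 0 0 0 8.3 1" --pt "0 0 0 0 0 8.3 1"

```text
clock: 13.2
tcp_pos: [0.6107, -0.2679, 0.0056]
orientation: [-0.0, -0.154, 0.988, 0.0]
wrist_force: [-0.1, 0.6, 0.2]
finger_gap: 0.0855
grip_force: 0.0
```

Emit:
step_arm --pt "0 0 0 0 0 8.3 1" --pt "0 0 0 0 0 8.3 1" --pt "0 0 0 0 0 8.3 1" --pt "0 0 0 0 0 3.5 1" --pt "0 0 0 0 0 0 1"

```text
clock: 13.7
tcp_pos: [0.6107, -0.2679, 0.0056]
orientation: [-0.0, -0.389, 0.921, 0.0]
wrist_force: [-0.0, 0.2, 0.3]
finger_gap: 0.0856
grip_force: 0.0
```

Emit:
step_arm --pt "0 0 0 0 0 0 0.2" --pt "0 0 0 0 0 0 0.2" --pt "0 0 0 0 0 0 -1" --pt "0 0 0 0 0 0 -1" --pt "0 0 0 0 0 0 -1" --newtons 40

```text
clock: 14.2
tcp_pos: [0.6108, -0.268, 0.0064]
orientation: [0.0, -0.388, 0.921, -0.0]
wrist_force: [-0.7, 0.2, 5.7]
finger_gap: 0.055
grip_force: 42.4
```

```bash
python3 -c "
from h import *
st();c=snap('top','pics/t3.png');d=snap('scene','pics/s3.png')
cv2.imwrite('pics/c3.png',np.hstack([cv2.resize(cv2.imread('pics/t3.png')[160:250,330:430],(400,360)),cv2.resize(cv2.imread('pics/s3.png')[250:340,110:210],(400,360))]))"
```

```text
14.2 [ 610.8 -268.     6.4] psi 225.71474446532116 tilt (np.float64(0.00012080826930457331), np.float64(-0.00010522964644471482)) [-0.53  0.63 -0.03  0.91  0.   -1.33] [-0.7  0.2  5.7] 0.05496528852586052
```

View pics/c3.png

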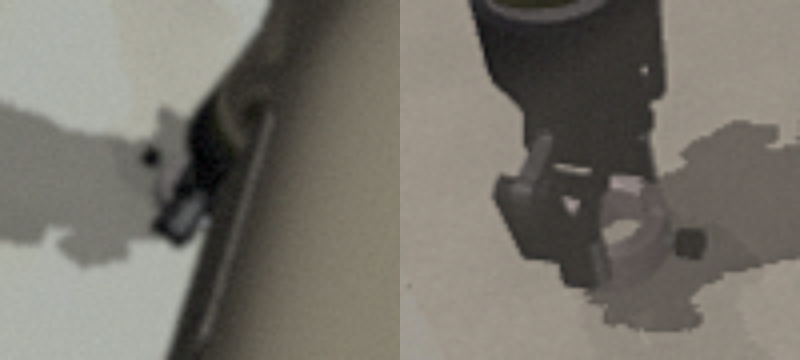

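Both views show the fingers closed across the collar, clear of the screw. The screw head is at top (368,199) and scene (182,311).

```bash
cat >> h.py <<'E'
OFF={"top":np.array([1.5,-2.05]),"scene":np.array([-1.1,.7])}
def head(n,u0,v0,h,ctr,R=6,th=60):
    c=dict(np.load(f"/tmp/{n}.npz"));br=c["image"].max(2)
    m=np.zeros(br.shape,np.uint8);m[v0-R:v0+R+1,u0-R:u0+R+1]=br[v0-R:v0+R+1,u0-R:u0+R+1]<th
    k,l,s,ce=cv2.connectedComponentsWithStats(m)
    for i in range(1,k):
        if s[i,4]>3:
            r=rays(c,[ce[i]],h)[0]+OFF[n]-ctr;print(n,ce[i].round(1),s[i],"rel",r.round(1),"ang",np.degrees(np.arctan2(r[1],r[0])).round(1),"d",np.hypot(*r).round(1))
E
python3 -c "
from h import *
for th in(45,55,65):
  head('top',368,199,.013,(610.8,-268.),th=th);head('scene',182,311,.013,(610.8,-268.),th=th)"
```

```text
top [367.1 199.1] [366 198   3   3   8] rel [27.5 29.9] ang 47.4 d 40.6
top [367.5 198.8] [366 197   4   4  13] rel [28.2 28.8] ang 45.6 d 40.3
scene [179.4 311.2] [179 310   2   4   5] rel [28.5 23.1] ang 39.0 d 36.7
top [367.5 199. ] [366 197   4   5  16] rel [27.7 28.8] ang 46.1 d 40.0
scene [182.  310.4] [179 307   7   8  45] rel [29.6 28. ] ang 43.5 d 40.7
```

Emit:
step_arm --pt "0 0 10 0 0 0 -1" --pt "0 0 30 0 0 0 -1" --pt "0 0 45 0 0 -8.3 -1" --pt "0 0 45 0 0 -8.3 -1" --pt "0 0 40 0 0 -8.3 -1"

```text
clock: 14.8
tcp_pos: [0.6107, -0.2679, 0.178]
orientation: [0.0, -0.178, 0.984, -0.0]
wrist_force: [1.2, -0.4, -1.5]
finger_gap: 0.0549
grip_force: 42.9
```

Emit:
step_arm --pt "-3 35 5 0 0 -7 -1" --pt "-3 35 5 0 0 -7 -1" --pt "-3 35 0 0 0 -7 -1" --pt "-3 35 0 0 0 -7 -1" --pt "-3 35 0 0 0 0 -1"

```text
clock: 15.3
tcp_pos: [0.5953, -0.0917, 0.1859]
orientation: [-0.0, 0.064, 0.998, 0.0]
wrist_force: [0.7, 0.5, -1.0]
finger_gap: 0.0549
grip_force: 42.9
```

Emit:
step_arm --pt "-3 35 0 0 0 0 -1" --pt "-3 35 0 0 0 0 -1" --pt "-3 35 0 0 0 0 -1" --pt "0 0 0 0 0 0 -1" --pt "0 0 0 0 0 0 -1"

```text
clock: 15.8
tcp_pos: [0.5866, 0.0128, 0.1859]
orientation: [-0.0, 0.062, 0.998, -0.0]
wrist_force: [0.8, 0.2, -2.5]
finger_gap: 0.0547
grip_force: 43.0
```

```bash
python3 -c "
from h import *
st();c=snap('top','pics/t4.png');d=snap('scene','pics/s4.png')
cv2.imwrite('pics/c4.png',np.hstack([cv2.resize(cv2.imread('pics/t4.png')[140:260,220:340],(400,400)),cv2.resize(cv2.imread('pics/s4.png')[150:270,230:350],(400,400))]))"
```

```text
15.8 [586.6  12.8 185.9] psi 172.94730365684504 tilt (np.float64(-7.979435329528409e-05), np.float64(-0.00013502268378475866)) [-0.11  0.35 -0.01  1.21 -0.    0.01] [ 0.8  0.2 -2.5] 0.05474366895045865
```

View pics/c4.png

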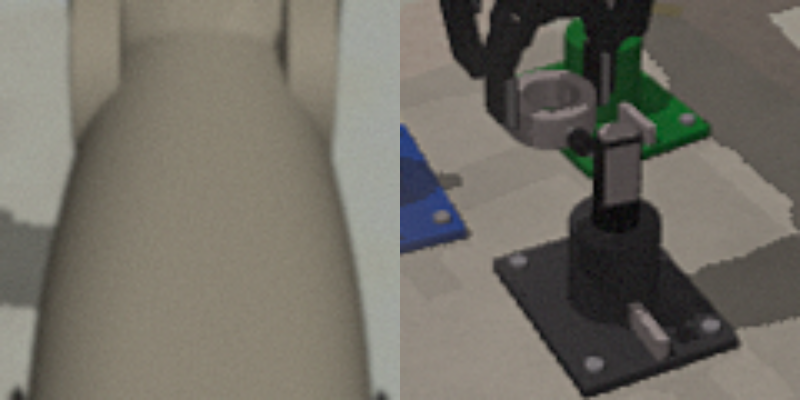

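The scene view shows the collar held level beside the post top, with its screw head at about scene pixel (284,193), pointing along the rib.

```bash
python3 -c "
from h import *
for th in(45,55): head('scene',284,193,.1915,(586.6,12.8),R=7,th=th)
c=dict(np.load('/tmp/scene.npz'));P=pts(c);br=c['image'].max(2)
m=(np.hypot(P[...,0]-.5866,P[...,1]-.0128)<.045)&(abs(P[...,2]-.2035)<.005)&(br>75)
r=P[m];print(m.sum(),np.median(r[:,2]),np.percentile(r[:,2],[10,90]),(r.min(0)+r.max(0))/2)
uv=np.argwhere(m)[:,::-1]
q=rays(c,uv,.2035);h=cv2.convexHull(q.astype(np.float32))[:,0];c0,R=circ(h);print(c0+OFF['scene'],R)
A=np.c_[r[:,:2],np.ones(len(r))];print('slope',np.linalg.lstsq(A,r[:,2],rcond=None)[0][:2])
"
```

```text
scene [285.8 193.6] [280 189  12  12  78] rel [46.7 -5.5] ang -6.8 d 47.0
scene [286.1 193.8] [280 189  12  12  86] rel [47.6 -5.6] ang -6.7 d 47.9
187 0.20201086028094534 [0.20038485 0.20355213] [0.58931179 0.0099392  0.20172565]
[591.70730596  10.19919122] 29.455356637240747
slope [0.00275825 0.01728158]
```

Emit:
step_arm --pt "-0.9 18 0 0 0 -0.6 -1" --pt "-0.9 18 0 0 0 0 -1" --pt "-0.9 14 0 0 0 0 -1" --pt "-0.8 5.5 0 0 0 0 -1" --pt "0 0 -20 0 0 0 -1"

```text
clock: 16.4
tcp_pos: [0.5853, 0.0676, 0.1683]
orientation: [0.003, 0.068, 0.998, 0.0]
wrist_force: [0.7, 0.6, -1.7]
finger_gap: 0.0548
grip_force: 43.0
```

Emit:
step_arm --pt "0 0 -6 0 0 0 -1" --pt "0 0 0 0 0 0 -1"

```text
clock: 16.6
tcp_pos: [0.5823, 0.067, 0.1586]
orientation: [-0.001, 0.068, 0.998, -0.0]
wrist_force: [-0.5, 0.9, -1.9]
finger_gap: 0.0553
grip_force: 43.0
```

```bash
python3 -c "
from h import *
st();print(get_state()['ft_torque'])
d=snap('scene','pics/s5.png')
cv2.imwrite('pics/c5.png',cv2.resize(cv2.imread('pics/s5.png')[150:240,250:350],(667,600)))"
```

```text
16.6 [582.3  67.  158.6] psi 172.19668343816159 tilt (np.float64(-0.0014292377330745237), np.float64(-0.00014563167132444017)) [-0.02  0.37 -0.06  1.15 -0.    0.11] [-0.5  0.9 -1.9] 0.05529059765488866
[-0.00691927  0.0400845   0.01483486]
```

View pics/c5.png

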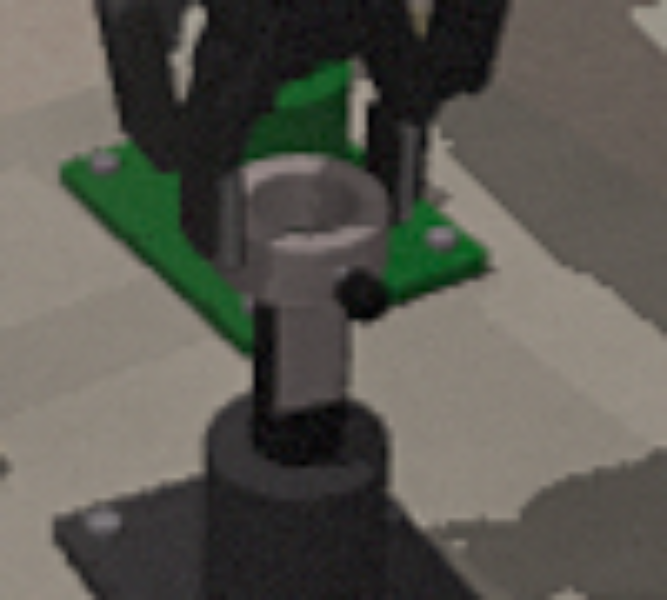

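The collar sits right above the post top with the screw over the flat. I'll trim the offset and lower gently.

Emit:
step_arm --pt "0.8 1.3 0 0 0 0 -1" --pt "0 0 0 0 0 0 -1" --pt "0 0 0 0 0 0 -1"

```text
clock: 16.95
tcp_pos: [0.5845, 0.0687, 0.1604]
orientation: [0.001, 0.068, 0.998, 0.0]
wrist_force: [0.0, 0.5, -1.8]
finger_gap: 0.0551
grip_force: 43.0
```

Emit:
step_arm --pt "0 0 -3 0 0 0 -1" --pt "0 0 -3 0 0 0 -1" --pt "0 0 0 0 0 0 -1"

```text
clock: 17.25
tcp_pos: [0.5836, 0.0688, 0.1532]
orientation: [-0.001, 0.068, 0.998, 0.0]
wrist_force: [-0.3, -0.1, -1.9]
finger_gap: 0.0547
grip_force: 43.0
```

```bash
python3 -c "
from h import *
st();print(get_state()['ft_torque'])"
```

```text
17.25 [583.6  68.8 153.2] psi 172.23645969723952 tilt (np.float64(-0.0005172704463439699), np.float64(3.385414123896396e-05)) [-0.02  0.37 -0.07  1.14  0.    0.12] [-0.3 -0.1 -1.9] 0.054747610171772196
[ 0.04887754 -0.0207929  -0.02047308]
```

Emit:
step_arm --pt "-0.4 -0.4 -2 0 0 0 -1" --pt "0 0 -2 0 0 0 -1" --pt "0 0 -2 0 0 0 -1" --pt "0 0 -2 0 0 0 -1" --pt "0 0 0 0 0 0 -1"

```text
clock: 17.75
tcp_pos: [0.5834, 0.0684, 0.1454]
orientation: [-0.0, 0.068, 0.998, 0.0]
wrist_force: [0.1, -0.6, -1.6]
finger_gap: 0.0547
grip_force: 43.0
```

Emit:
step_arm --pt "0 0 -2 0 0 0 -1" --pt "0 0 -2 0 0 0 -1" --pt "0 0 -2 0 0 0 -1" --pt "0 0 -2 0 0 0 -1" --pt "0 0 0 0 0 0 -1"

```text
clock: 18.25
tcp_pos: [0.5834, 0.0684, 0.1374]
orientation: [-0.0, 0.068, 0.998, 0.0]
wrist_force: [0.0, 1.4, -1.4]
finger_gap: 0.0548
grip_force: 43.0
```

```bash
python3 -c "
from h import *
st();print(get_state()['ft_torque'])"
```

```text
18.25 [583.4  68.4 137.4] psi 172.23352581347052 tilt (np.float64(-0.00031470834954736834), np.float64(1.7594781016682664e-05)) [-0.02  0.38 -0.09  1.1   0.    0.12] [ 0.   1.4 -1.4] 0.054760292374993705
[0.00419121 0.00341106 0.0654705 ]
```

No contact forces, so I'll go on to TCP z ≈ 119.5 mm.

Emit:
step_arm --pt "0 0 -2 0 0 0 -1" --pt "0 0 -2 0 0 0 -1" --pt "0 0 -2 0 0 0 -1" --pt "0 0 -2 0 0 0 -1" --pt "0 0 -2 0 0 0 -1"

```text
clock: 18.75
tcp_pos: [0.5837, 0.0684, 0.1276]
orientation: [0.0, 0.068, 0.998, 0.0]
wrist_force: [0.4, -0.4, -1.5]
finger_gap: 0.0548
grip_force: 43.0
```

Emit:
step_arm --pt "0 0 -2 0 0 0 -1" --pt "0 0 -2 0 0 0 -1" --pt "0 0 -2 0 0 0 -1" --pt "0 0 -2 0 0 0 -1" --pt "0 0 0 0 0 0 -1"

```text
clock: 19.25
tcp_pos: [0.5834, 0.0684, 0.1194]
orientation: [-0.0, 0.068, 0.998, 0.0]
wrist_force: [-0.3, 0.9, -1.7]
finger_gap: 0.0548
grip_force: 43.0
```

Emit:
step_arm --pt "0 0 0 0 0 0 -1" --pt "0 0 0 0 0 0 -1" --pt "0 0 0 0 0 0 -1"

```text
clock: 19.55
tcp_pos: [0.5838, 0.0684, 0.12]
orientation: [0.0, 0.068, 0.998, 0.0]
wrist_force: [0.2, -0.2, -1.4]
finger_gap: 0.055
grip_force: 43.0
```

```bash
python3 -c "
from h import *
st();print(get_state()['ft_torque'])
d=snap('scene','pics/s6.png');P=pts(d);br=d['image'].max(2)
m=(np.hypot(P[...,0]-.585,P[...,1]-.067)<.035)&(np.hypot(P[...,0]-.585,P[...,1]-.067)>.019)&(abs(P[...,2]-.137)<.004)&(br>75)
print(m.sum(),np.median(P[m][:,2]))
cv2.imwrite('pics/c6.png',cv2.resize(cv2.imread('pics/s6.png')[160:250,250:350],(667,600)))"
```

```text
19.55 [583.8  68.4 120. ] psi 172.2375644672759 tilt (np.float64(0.00013846011247279792), np.float64(5.4468396240082725e-05)) [-0.02  0.39 -0.12  1.06  0.    0.12] [ 0.2 -0.2 -1.4] 0.05504057492181026
[-0.01805275  0.04288896  0.00613355]
101 0.13611212086089586
```

View pics/c6.png

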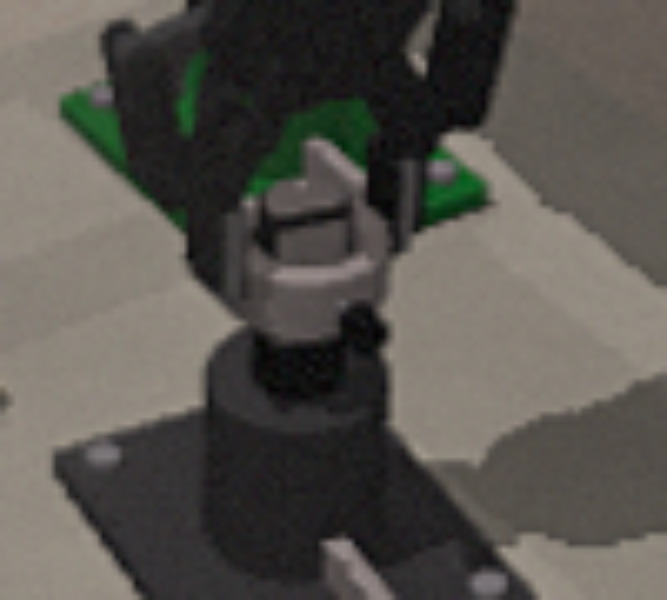

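The collar is around the post with its screw on the flat. Its top is at about 136–137 mm, so its centre is about 125 mm up, and the wrist carries only the collar's own weight.

```bash
python3 -c "
from workcell import *
print(hand_in())"
```

```text
the job is handed in; nothing more can be done
None
```

I turned the post until its flat faces along the rib, and the arm is now holding the collar over it, screw on the flat, level and about 125 mm up, touching nothing and ready for you to tighten; the job is handed in.

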